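# Close up the row of boxed cases by pushing

## Task

Of four slim boxed cases standing side by side in the middle of the desk, spines towards the robot, two stand together as a pair and one has been left apart on either side of it. Without gripping or lifting them, gently push each of the two outer cases with the fingertips, low enough on its body that it slides and stays upright, until it stands flat and snug against the pair and all four make one closed row, their ends roughly level. Do not shove the pair out of its place, leave the other things alone, and finish clear of everything.

Things in the scene. Friction and masses are not known exactly. Their poses are not given: they have to be found in the camera images.
- left_case: the case that stands alone on the left: dark book-like box on edge, 137 long (x), 26 thick (y), 188 high (z), 0.15 to 0.3 kg, loose. Origin: centre of its underside; x points away from the robot, y left across its thickness. Pushed on its broad side higher than about 16 mm over the desk it tips. Snug and level, its origin is 24 mm from that of the mid_left_case along that one's +y.
- right_case: the case that stands alone on the right: dark book-like box on edge, 137 long (x), 24 thick (y), 176 high (z), 0.15 to 0.3 kg, loose. Origin: centre of its underside; x points away from the robot, y left across its thickness. Pushed on its broad side higher than about 16 mm over the desk it tips. Snug and level, its origin is 27 mm from that of the mid_right_case along that one's -y.
- mid_left_case: the left one of the standing pair: dark book-like box on edge, 137 long (x), 22 thick (y), 184 high (z), 0.2 kg, loose. Origin: centre of its underside; x points away from the robot, y left across its thickness.
- mid_right_case: the right one of the standing pair, touching the left one: dark book-like box on edge, 137 long (x), 30 thick (y), 180 high (z), 0.2 kg, loose. Origin: centre of its underside; x points away from the robot, y left across its thickness.
- clip_tin: small round tin with a dark green lid, 69 across, 27 high, nearer the robot than the pair. Bystander, loose, origin at the centre of its underside.
- tape_roll: roll of brown packing tape lying flat, 93 across, 48 high, beyond the far ends of the cases, to the right. Bystander, loose, origin at the centre of its underside.
- stapler: desk stapler, 155 long (its y), 36 wide, 48 high, beyond the far ends of the cases, to the left. Bystander, loose, origin at the centre of its underside.
Not all that is in view belongs to the job. Leave any purple look-alike of the right_case alone.

How it is judged:
By the outcome, as a careful person would: the job done as asked, in the order asked, and still so for the second after the job is handed in, with the robot touching nothing.
It also fails if it takes over 72 s, if anything falls off the work surface, if the arm or the gripper's body presses on something with over 40 N, if the wrist force passes 120 N, or if a joint passes its speed limit or range.

## Robot

A 6-joint arm with a two-finger parallel gripper is mounted at the origin on the work surface; the furniture and walls round the work are solid. World frame = base frame: x ahead of the robot, y to its left, z up, the work surface at z = 0. Lengths are in m, angles in degrees, forces in N, time in s.
With the tool pointing down it reaches from about 0.4 to 0.825 m from the base axis. Payload 7 kg.
Tool frame: the origin (TCP) lies at the very end of the fingers, on their centre line; the grasp point (between the pads) lies 19 mm behind it; z points along the fingers, y is the line along which they close (so a half turn about z gives the same grasp; the last joint's range is limited). The gripper opens to 88 mm and grips with 3 to 60 N. Pads are 19 mm wide; open, the fingers measure 130 mm over their backs; the gripper's body (78 mm by 193 mm) begins 47 mm behind the grasp point.
Start: joints at [-46.862, 20.546, 0.682, 0, -70.136, -16.507], TCP at [0.303, -0.603, 0.227] pointing down, gripper open.
Joint ranges: [-176.03, 176.03], [-82.01, 121.73], [-58.28, 71.71], [-173.87, 95.51], [-174.79, -0.11], [-173.66, 173.66]. Speed limits (degrees/s): [136.94, 136.94, 172.46, 180, 180, 180].

## Interface

Orientations are given as [roll, pitch, yaw] about the fixed x, y, z axes, in that order (R = Rz(yaw) Ry(pitch) Rx(roll)).
In Python, from plant import ctrl, viewer gives the robot as it stands.
- The arm moves only by the tool servo_tool, never from a script. Its argument "rows" is a list of rows, each a list of 6 numbers: the shift along the world's x, y, z in mm, then the turn, a rotation vector about the world's x, y, z in degrees. A call has 1 to 5 rows; each row shifts and turns the commanded pose from where the row before left it; what a row does not reach is not made up. A row lasts 1/12 s, in which the tool goes at most 41.7 mm and 7.16 degrees, less where a joint would pass 70% of its speed; a pose out of reach is approached as far as the arm can. A call is refused whole if a number of a shift passes 41.7 or a number of a turn 7.16, either way. A call with a gripper value outside its range is refused whole. "fingers" is the finger opening in mm, from 0 to 87.6, set as the call begins (left out, the last holds). The fingers move at their own pace and stop on an object; the grip force is fixed at half the most. Time passes only in rows, so rows that do not move let the fingers close. It gives the time, the measured TCP pose, the force and the opening at its end, in the units of the state.
- ctrl.get_obs(): the state, without advancing time (a new reading comes with each control period).
- viewer.snapshot(name): name is "scene" or "top" or "wrist"; returns (picture, depth): 420x560x3 uint8, red, green, blue; 420x560 float32, m along the optical axis (not along the pixel's ray), 0 where there is no reading.
- viewer.calibration(name): a dict with "fx", "fy", "cx", "cy" (pixels), "origin" and "rotation" of the camera in the world. Camera axes: x right, y up, looking along -z (the intrinsics and any distortion apply to the point x, -y, -z); pixel columns grow to the right and rows downward; lengths in m; the calibration is good to about 2 mm. A picture is of the moment at which its call begins: read the wrist's pose just before it. calibration takes no time and is no camera call; for the wrist camera it gives the pose at the moment of the call.
- ctrl.close_job(): hands the job in, once; it reports no verdict.
The state is a dict: "clock": time; "joint_pos": joint angles; "qvel": joint speeds; "tau": joint torques, N m; "tool_pos": TCP position; "orientation": TCP orientation; "force": force on the tool from outside, world axes, zero at the start; "moment": the same for the moment, N m; "opening": finger opening in m.
Only numpy, scipy, OpenCV 4.12 (cv2) and the standard library are available. Lean on these libraries where they do the work, as an engineer would, in place of code of your own. Each camera call takes 0.05 s, during which the arm holds its last target. There are 200 camera calls.

## Working session

There is one attempt and no reset: what is moved stays moved. The work goes in short steps, Python scripts to look and compute and a tool call to move; the robot and the scene stay as the last step left them, time stands still between calls to the robot, and variables do not carry over. Pictures are saved under pics/ and viewed, on a budget of 10 in all, crops included, one or two more only if the job needs it, and the job is handed in when it is done.

Besides the shell and the picture viewer there is one more tool, called after ">>>" by a JSON object that holds its "name" and its "arguments", one argument or row to a line. servo_tool: Moves the arm, as the interface text tells. Its arguments: {"type":"object","properties":{"rows":{"type":"array","items":{"type":"array","items":{"type":"number"}}},"fingers":{"type":"number"}},"required":["rows"]}

```bash
mkdir -p pics && cat > h.py <<'E'
import numpy as np, cv2
from plant import ctrl, viewer
def snap(name,fn=None):
    c=viewer.calibration(name); p,d=viewer.snapshot(name)
    if fn: cv2.imwrite('pics/'+fn,p[:,:,::-1])
    v,u=np.mgrid[0:420,0:560]
    P=np.stack([(u-c['cx'])/c['fx']*d,-(v-c['cy'])/c['fy']*d,-d],-1)
    W=P@np.array(c['rotation']).T+np.array(c['origin']); W[d==0]=np.nan
    return p,d,W,c
E
python3 - <<'E'
from h import *
for n in('top','scene'):
    p,d,W,c=snap(n,n+'1.png'); print(c); np.save(n+'W.npy',W); np.save(n+'p.npy',p)
print(ctrl.get_obs())
E
```

```text
Traceback (most recent call last):
  File "h.py", line 8, in snap
    W=P@np.array(c['rotation']).T+np.array(c['origin']); W[d==0]=np.nan
      ~~~~~~~~~~~~~~~~~~~~~~~~~~~^~~~~~~~~~~~~~~~~~~~~~
ValueError: operands could not be broadcast together with shapes (420,560) (3,)
```

View pics/top1.png

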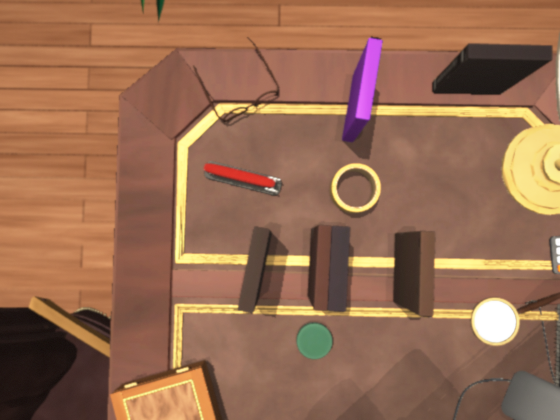

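The top view shows the left case at about (256,270), the pair at (320/340,268) and the right case at (414,272). The tin is at (314,340), the tape at (356,188), the stapler at (243,179), and the purple look-alike at (363,90), which I leave alone.

```bash
python3 - <<'E'
from plant import ctrl,viewer
for n in('top','scene','wrist'): print(viewer.calibration(n))
print(ctrl.get_obs())
E
```

```text
{'fx': 467.85300529715056, 'fy': 467.85300529715056, 'cx': 274.275192013618, 'cy': 216.6383164659584, 'origin': array([0.57873493, 0.12477867, 0.92900693]), 'rotation': array([  3.06665735,   0.77659374, -88.97024506])}
{'fx': 421.14955835048676, 'fy': 421.14955835048676, 'cx': 277.8072537685302, 'cy': 212.27416648886992, 'origin': array([1.24725356, 0.26921779, 0.65193711]), 'rotation': array([ 46.32886558,   0.56254457, 102.15113107])}
{'fx': 300.48984105510647, 'fy': 300.48984105510647, 'cx': 279.67690968797604, 'cy': 216.22821666040383, 'origin': array([ 0.24407576, -0.63226235,  0.38423196]), 'rotation': array([-1.44513567e+01, -8.41859234e-02,  1.16632764e+02])}
{'clock': 0.05, 'joint_pos': array([-4.68613871e+01,  2.05903852e+01,  6.35070840e-01, -2.02767612e-02,
       -7.01352398e+01, -1.65070333e+01]), 'qvel': array([ 0.05295018, -0.07355293,  0.07082473,  0.10127551, -0.05261792,
       -0.07937964]), 'tau': array([-2.29962883e-03, -5.84671783e+01,  2.94057244e+01,  7.02583283e+00,
        1.02514421e-02, -3.72619797e-05]), 'tool_pos': array([ 0.30233851, -0.60297127,  0.22564389]), 'orientation': array([ 1.79907761e+02, -7.45597199e-03, -1.53375320e+02]), 'force': array([0.14602702, 0.5411893 , 0.62875162]), 'moment': array([ 0.02810239, -0.02371485,  0.08113989]), 'opening': 0.08805026467264274}
```

```bash
sed -i "s/np.array(c\['rotation'\]).T/Rot.from_euler('xyz',c['rotation'],degrees=True).as_matrix().T/; 1a from scipy.spatial.transform import Rotation as Rot" h.py && cat > m.py <<'E'
from h import *
import sys
p,d,W,c=snap('top',sys.argv[1])
z=W[...,2]
desk=z[300:310,360:400]; print('desk z',np.nanmedian(desk))
m=(z>0.155)&(z<0.21)&(W[...,0]>.4)&(W[...,0]<.68)&(W[...,1]<.33)&(W[...,1]>-.2)
m=cv2.erode(m.astype(np.uint8),np.ones((1,1)))
n,l,s,ce=cv2.connectedComponentsWithStats(m)
for i in range(1,n):
    if s[i,4]<100: continue
    P=W[l==i]; (cx,cy),(a,b),t=cv2.minAreaRect(P[:,:2].astype(np.float32)*1000)
    if a<b: a,b,t=b,a,t-90
    t=(t+90)%180-90
    print('box',s[i,:5],'c',round(cx),round(cy),'L',round(a),'T',round(b),'yaw',round(t,1),'z',np.percentile(P[:,2],[5,50,95]).round(3))
for nm,x0,x1,y0,y1 in(('tin',.3,.47,.0,.13),('tape',.63,.8,-.1,.05),('stap',.6,.8,.08,.3)):
    k=(z>.018)&(z<.07)&(W[...,0]>x0)&(W[...,0]<x1)&(W[...,1]>y0)&(W[...,1]<y1)
    P=W[k]
    if len(P): print(nm,P.min(0).round(3),P.max(0).round(3))
E
python3 m.py top2.png; python3 -c "
from h import *
snap('scene','scene1.png')"
```

```text
desk z -0.0009601317664524878
box [ 313  225   38   87 2868] c 538 43 L 137 T 52 yaw -2.4 z [0.176 0.18  0.184]
box [ 238  226   32   87 1438] c 535 167 L 136 T 26 yaw -10.2 z [0.184 0.186 0.189]
box [ 415  231   21   86 1535] c 533 -110 L 136 T 25 yaw -1.3 z [0.161 0.174 0.176]
tin [0.358 0.023 0.018] [0.426 0.09  0.03 ]
tape [ 0.638 -0.062  0.018] [0.8  0.03 0.07]
stap [0.675 0.128 0.019] [0.728 0.275 0.051]
```

View pics/scene1.png

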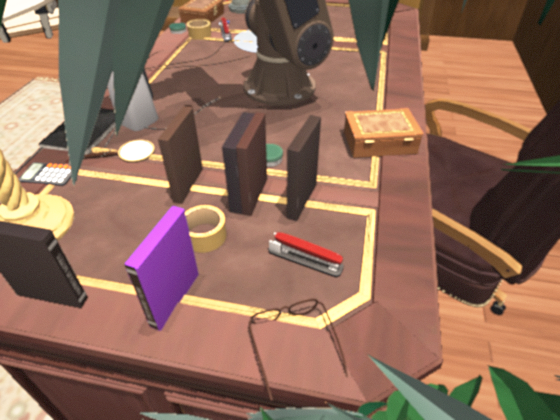

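Scene view: the row runs right (183,155), pair (248,160), left (303,170). The purple case (165,265) and the dark box (38,265) stand further off and aren't part of the job. I'll check obstacle heights on the approach side and refine the case poses.

```bash
python3 - <<'E'
from h import *
Ws=[snap(n)[2].reshape(-1,3) for n in('top','scene')]
P=np.concatenate(Ws);P=P[np.isfinite(P[:,2])&(P[:,2]<.5)]
xs=np.arange(.25,.8,.05);ys=np.arange(.4,-.75,-.05)
print('      '+' '.join('%4d'%(x*1000) for x in xs))
for y in ys:
    r=[]
    for x in xs:
        k=(abs(P[:,0]-x)<.025)&(abs(P[:,1]-y)<.025)
        r.append('%4d'%(np.percentile(P[k,2],99)*1000) if k.sum()>3 else '   .')
    print('%5d '%(y*1000)+' '.join(r))
E
python3 -c "
import cv2
a=cv2.imread('pics/top2.png')[200:370,220:460]
cv2.imwrite('pics/crop1.png',cv2.resize(a,None,fx=3,fy=3,interpolation=2))"
```

```text
250  300  350  399  449  499  549  599  649  700  749
  400   67   67    5    5    5    5    5    5    5    5    5
  350   68   67   62    7    6    6    6    7    6    6    6
  300   67   68   65    5    5    2    5    5    4    6    4
  250   66   66   65    2    5    2    5    2    2   44   38
  200    2    2    2    2  187  188  187    2    2   47    5
  150    2    2    2    2  187  188  189  188    6   48    2
  100    2    2   24   27    6    3    5    2    2    2    2
   50    2    2   27   28  182  184  184  184   36   47    2
    0    2    2    2    3  178  181  181  180   48   48   46
  -49    2    2    2    2    5    3    6    3   48   48   45
  -99    2    2    2    2  176  176  176  176    3    2    2
 -149    2    2    2    2    5    .    5   86    3  479  484
 -199    5    2    3    2    6    4    5    4    3    2    2
 -249    2    6    2   10   11    4    6    4    3    3    2
 -299  141  145    2   11   11   10    6    4    4   21   22
 -349  137  154  139    9   25    5    6    4   26   67   68
 -399    .  149  122   13   14   13   13   13   29  188  178
 -449   14   14   14   15   14    7   14   15   23    .   68
 -499  305  318    .   13   14    7   14   13    6    .    .
 -549  307  310   14   14   14    6    9    9    .    .    .
 -599    .    .    .    .    .    .    .    .    .    .    .
 -649    .  267  271    .    .    .    .    .    .    .    .
 -699    .    .    .    .    .    .    .    .    .    .    .
```

View pics/crop1.png

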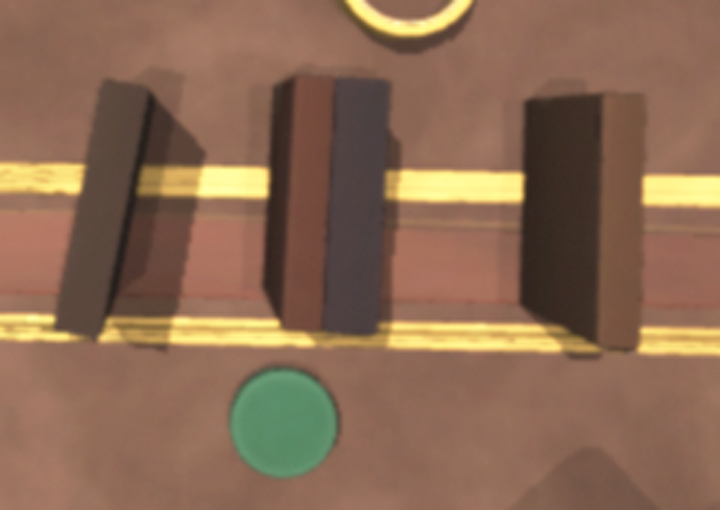

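The crop shows tops in the row order left (105,205), pair (302/360,205), right (622,220), with the tin at (284,423). The identities are confirmed. I'll do the right case first: travel high, turn the finger line parallel to the pair, then tilt 33° so the gripper body clears the tall case.

>>> {"name": "servo_tool", "arguments": {
  "rows": [
    [19,33,0,0,0,6.1],
    [19,33,0,0,0,6.1],
    [19,33,0,0,0,6.1],
    [19,33,0,0,0,6.1],
    [19,33,0,0,0,6.1]
  ]
}}

```text
clock: 0.67
tool_pos: [0.3979, -0.4368, 0.2265]
orientation: [180.0, 0.0, -122.6]
force: [0.1, -0.7, -0.4]
opening: 0.0881
```

>>> {"name": "servo_tool", "arguments": {
  "rows": [
    [19,33,0,0,0,6.1],
    [19,33,0,0,0,6.1],
    [19,33,0,0,0,6.1],
    [19,33,0,0,0,6.1],
    [19,33,0,0,0,6.1]
  ]
}}

```text
clock: 1.08
tool_pos: [0.4931, -0.2716, 0.2268]
orientation: [-180.0, -0.0, -92.1]
force: [1.9, 0.2, -0.2]
opening: 0.0875
```

>>> {"name": "servo_tool", "arguments": {
  "rows": [
    [20,30,0,6.6,-0.28,0],
    [20,30,0,6.6,-0.28,0],
    [0,10,0,6.6,-0.28,0],
    [0,0,0,6.6,-0.28,0],
    [0,0,0,6.6,-0.28,0]
  ]
}}

```text
clock: 1.5
tool_pos: [0.534, -0.2024, 0.2282]
orientation: [-179.7, 33.3, -92.0]
force: [1.0, -0.2, -0.4]
opening: 0.0876
```

>>> {"name": "servo_tool", "arguments": {
  "rows": [
    [0,0,0,0,0,0],
    [0,0,0,0,0,0]
  ]
}}

```text
clock: 1.67
tool_pos: [0.5321, -0.2053, 0.2246]
orientation: [179.8, 33.1, -92.7]
force: [0.5, 0.1, 1.2]
opening: 0.0876
```

>>> {"name": "servo_tool", "arguments": {
  "rows": [
    [0,5,-40,0,0,0],
    [0,5,-40,0,0,0],
    [0,5,-40,0,0,0],
    [0,5,-40,0,0,0],
    [0,5,-30,0,0,0]
  ]
}}

```text
clock: 2.08
tool_pos: [0.5316, -0.177, 0.0345]
orientation: [180.0, 32.9, -92.3]
force: [-0.0, 0.3, 0.2]
opening: 0.0879
```

>>> {"name": "servo_tool", "arguments": {
  "rows": [
    [0,0,-10,0,0,0],
    [0,0,-6,0,0,0],
    [0,0,-2,0,0,0],
    [0,0,0,0,0,0]
  ]
}}

```text
clock: 2.42
tool_pos: [0.5336, -0.1789, 0.0201]
orientation: [-179.8, 32.9, -92.2]
force: [0.4, -0.5, -0.5]
opening: 0.0874
```

>>> {"name": "servo_tool", "arguments": {
  "rows": [
    [0,0,0,0,0,0]
  ]
}}

```text
clock: 2.5
tool_pos: [0.5338, -0.1792, 0.0206]
orientation: [-179.7, 32.9, -92.2]
force: [-0.0, -0.3, 0.1]
opening: 0.0878
```

>>> {"name": "servo_tool", "arguments": {
  "rows": [
    [0,0,0,0,0,0]
  ]
}}

```text
clock: 2.58
tool_pos: [0.5336, -0.1791, 0.0205]
orientation: [-179.7, 32.9, -92.2]
force: [0.7, -0.1, 0.6]
opening: 0.0876
```

```bash
python3 -c "
from h import *
p,d,W,c=snap('scene','scene2.png')
p,d,W,c=snap('wrist','wrist1.png')
o=ctrl.get_obs();print(o['tool_pos'],o['orientation'],o['force'])
a=cv2.imread('pics/scene2.png')[90:250,90:330];b=cv2.imread('pics/wrist1.png')
cv2.imwrite('pics/cmb.png',np.vstack([cv2.resize(a,(450,300),interpolation=2),cv2.resize(b,(400,300))[:, :].copy() if 0 else cv2.resize(b,(450,300))]))"
```

```text
[ 0.53319531 -0.17891265  0.01991659] [-179.80861331   32.97370462  -92.28695332] [-0.08157642 -0.32879876  0.21420902]
```

View pics/cmb.png

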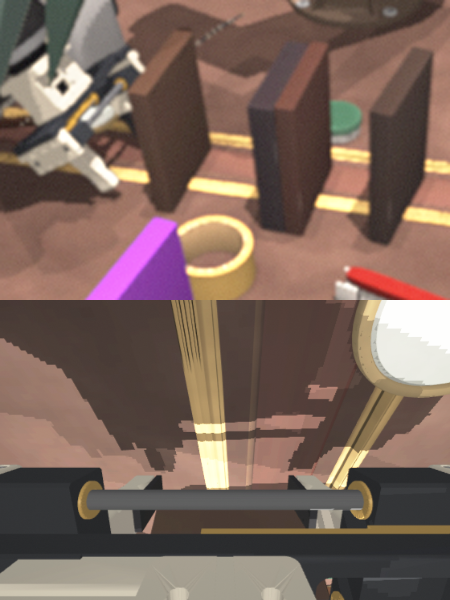

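The picture shows the tilted gripper right of the right case (fingertips near (105,180)) and nothing near the body. I'll lower to TCP z ≈ 8 mm, then start the slow push. The face is expected at y ≈ -122 and contact at TCP y ≈ -130.

>>> {"name": "servo_tool", "arguments": {
  "rows": [
    [0,8,-7,0,0,0],
    [0,8,-4,0,0,0],
    [0,4,-1,0,0,0],
    [0,4,0,0,0,0],
    [0,4,0,0,0,0]
  ]
}}

```text
clock: 3.1
tool_pos: [0.5324, -0.1497, 0.0063]
orientation: [180.0, 33.0, -92.4]
force: [0.8, -0.3, -0.1]
opening: 0.0877
```

>>> {"name": "servo_tool", "arguments": {
  "rows": [
    [0,4,0,0,0,0],
    [0,4,0,0,0,0],
    [0,3,0,0,0,0],
    [0,3,0,0,0,0],
    [0,3,0,0,0,0]
  ]
}}

```text
clock: 3.52
tool_pos: [0.5326, -0.1332, 0.0066]
orientation: [-179.9, 33.0, -92.3]
force: [-0.2, -0.0, -0.2]
opening: 0.0877
```

>>> {"name": "servo_tool", "arguments": {
  "rows": [
    [0,3,0,0,0,0],
    [0,3,0,0,0,0],
    [0,3,0,0,0,0],
    [0,3,0,0,0,0],
    [0,3,0,0,0,0]
  ]
}}

```text
clock: 3.93
tool_pos: [0.5326, -0.1182, 0.0066]
orientation: [-179.9, 33.0, -92.4]
force: [0.2, -1.2, -0.3]
opening: 0.0878
```

```bash
python3 m.py top3.png;python3 -c "
from h import *
o=ctrl.get_obs();print(o['tool_pos'],o['orientation'],o['force'])"
```

```text
desk z -0.0006370429067330541
box [ 313  225   38   87 2866] c 539 42 L 137 T 53 yaw -2.3 z [0.176 0.18  0.184]
box [ 238  226   32   87 1440] c 535 167 L 136 T 26 yaw -10.2 z [0.184 0.186 0.189]
box [ 407  230   22   87 1525] c 533 -97 L 137 T 25 yaw -2.2 z [0.16  0.174 0.177]
box [ 461  244   33   57 1273] c 537 -184 L 88 T 31 yaw 0.1 z [0.158 0.169 0.207]
tin [0.358 0.023 0.018] [0.425 0.09  0.031]
tape [ 0.638 -0.062  0.018] [0.799 0.03  0.069]
stap [0.676 0.128 0.019] [0.728 0.275 0.051]
[ 0.53255136 -0.11764662  0.00660751] [-179.95986582   33.04345694  -92.35386164] [0.0083289  0.18927151 1.20130114]
```

>>> {"name": "servo_tool", "arguments": {
  "rows": [
    [0.1,4,0,0,0,0],
    [0.2,4,0,0,0,0],
    [0.1,4,0,0,0,0],
    [0.2,4,0,0,0,0],
    [0.2,4,0,0,0,0]
  ]
}}

```text
clock: 4.4
tool_pos: [0.5333, -0.0979, 0.0065]
orientation: [-180.0, 33.0, -92.4]
force: [-0.3, -0.6, -0.1]
opening: 0.0878
```

>>> {"name": "servo_tool", "arguments": {
  "rows": [
    [0.2,4,0,0,0,0],
    [0.2,4,0,0,0,0],
    [0.2,4,0,0,0,0],
    [0.2,4,0,0,0,0],
    [0.2,4,0,0,0,0]
  ]
}}

```text
clock: 4.82
tool_pos: [0.5343, -0.0779, 0.0065]
orientation: [-180.0, 33.0, -92.4]
force: [0.1, -0.1, -0.0]
opening: 0.0876
```

>>> {"name": "servo_tool", "arguments": {
  "rows": [
    [0.2,4,0,0,0,0],
    [0.2,4,0,0,0,0],
    [0.2,4,0,0,0,0],
    [0.2,4,0,0,0,0],
    [0.2,4,0,0,0,0]
  ]
}}

```text
clock: 5.23
tool_pos: [0.5353, -0.058, 0.0066]
orientation: [-180.0, 33.0, -92.4]
force: [0.9, -2.1, 0.2]
opening: 0.0876
```

>>> {"name": "servo_tool", "arguments": {
  "rows": [
    [0.2,4,0,0,0,0],
    [0.2,4,0,0,0,0],
    [0.2,4,0,0,0,0],
    [0.2,4,0,0,0,0],
    [0.2,3,0,0,0,0]
  ]
}}

```text
clock: 5.65
tool_pos: [0.5363, -0.0389, 0.0066]
orientation: [-180.0, 33.0, -92.4]
force: [0.8, -0.4, -0.1]
opening: 0.0874
```

```bash
python3 m.py top4.png;python3 -c "
from h import *
o=ctrl.get_obs();print(o['tool_pos'],o['orientation'],o['force'])"
```

```text
desk z 0.10815370623196852
box [ 313  225   38   87 2870] c 539 43 L 137 T 52 yaw -2.4 z [0.176 0.18  0.184]
box [ 238  226   32   87 1442] c 535 167 L 135 T 26 yaw -10.2 z [0.184 0.186 0.189]
box [ 358  227   21   87 1424] c 537 -18 L 137 T 25 yaw -2.4 z [0.164 0.174 0.177]
box [ 412  240   50   65 1521] c 537 -121 L 98 T 62 yaw 0.6 z [0.158 0.184 0.208]
tin [0.358 0.023 0.018] [0.426 0.091 0.03 ]
tape [ 0.637 -0.061  0.018] [0.799 0.03  0.07 ]
stap [0.676 0.128 0.018] [0.728 0.275 0.052]
[ 0.53633922 -0.03847053  0.00664877] [-179.96247302   33.04997833  -92.3444998 ] [-0.55798867 -0.0450127  -0.29245446]
```

>>> {"name": "servo_tool", "arguments": {
  "rows": [
    [0,4,0,0,0,0],
    [0,4,0,0,0,0],
    [0,4,0,0,0,0],
    [0,3,0,0,0,0],
    [0,3,0,0,0,0]
  ]
}}

```text
clock: 6.12
tool_pos: [0.5363, -0.021, 0.0066]
orientation: [-180.0, 33.0, -92.4]
force: [0.4, -1.6, -0.3]
opening: 0.0878
```

>>> {"name": "servo_tool", "arguments": {
  "rows": [
    [0,1,0,0,0,0],
    [0,1,0,0,0,0],
    [0,0,0,0,0,0]
  ]
}}

```text
clock: 6.37
tool_pos: [0.5363, -0.0192, 0.0066]
orientation: [-180.0, 33.0, -92.4]
force: [0.0, -1.2, 0.4]
opening: 0.0876
```

```bash
cat >> m.py <<'E'
o=ctrl.get_obs();print(o['tool_pos'].round(4),o['force'].round(1))
# thin slice profile: edges of tops in pair-normal coordinate
a=np.deg2rad(-2.4);u=np.array([np.cos(a),np.sin(a)]);nn=np.array([-u[1],u[0]])
k=(z>.15)&(z<.2)&(W[...,0]>.45)&(W[...,0]<.63)&(W[...,1]<.2)&(W[...,1]>-.15)
s=W[k][:,:2]@nn*1000; t=W[k][:,:2]@u*1000;zz=W[k][:,2]
for lo,hi in((475,500),(520,545),(570,595)):
    h=np.histogram(s[(t>lo)&(t<hi)],np.arange(-60,140,2))
    nz=h[0]>0;e=np.flatnonzero(np.diff(np.r_[0,nz.astype(int),0]))
    print(lo,[(int(h[1][e[i]]),int(h[1][e[i+1]])) for i in range(0,len(e),2)])
E
python3 m.py top5.png
```

```text
desk z 0.09668583593018021
box [ 313  225   54   88 4240] c 538 29 L 137 T 79 yaw -2.5 z [0.172 0.178 0.184]
box [ 238  226   32   87 1439] c 535 167 L 135 T 26 yaw -10.2 z [0.184 0.187 0.189]
box [ 400  240   42   63 1419] c 537 -97 L 96 T 54 yaw -0.5 z [0.158 0.178 0.207]
tin [0.358 0.023 0.018] [0.426 0.09  0.03 ]
tape [ 0.639 -0.062  0.018] [0.8   0.029 0.07 ]
stap [0.676 0.128 0.019] [0.728 0.275 0.05 ]
[ 0.5363 -0.0193  0.0066] [0.3 0.7 0.7]
475 [(12, 92)]
520 [(-60, -48), (12, 92)]
570 [(-60, -46), (12, 92)]
```

>>> {"name": "servo_tool", "arguments": {
  "rows": [
    [0,1,0,0,0,0],
    [0,0,0,0,0,0]
  ]
}}

```text
clock: 6.58
tool_pos: [0.5363, -0.0184, 0.0065]
orientation: [-180.0, 33.0, -92.4]
force: [0.6, -0.2, -1.1]
opening: 0.0875
```

>>> {"name": "servo_tool", "arguments": {
  "rows": [
    [0,1,0,0,0,0],
    [0,0,0,0,0,0]
  ]
}}

```text
clock: 6.75
tool_pos: [0.5363, -0.0174, 0.0065]
orientation: [-180.0, 33.0, -92.4]
force: [0.5, -0.6, 0.1]
opening: 0.0875
```

```bash
sed -i 's/np.arange(-60,140,2)/np.arange(-60,140,1)/' m.py; python3 m.py top6.png | grep -v -e tin -e tape -e stap
```

```text
desk z 0.09596483895353203
box [ 313  225   53   88 4180] c 538 30 L 137 T 78 yaw -2.5 z [0.173 0.178 0.184]
box [ 238  226   32   87 1442] c 535 167 L 136 T 26 yaw -10.2 z [0.184 0.186 0.189]
box [ 399  240   42   63 1428] c 537 -96 L 96 T 54 yaw -1.6 z [0.158 0.173 0.208]
[ 0.5363 -0.0174  0.0066] [ 0.3 -0.1  0.4]
475 [(13, 38), (39, 92)]
520 [(-60, -46), (13, 92)]
570 [(-60, -46), (13, 92)]
```

>>> {"name": "servo_tool", "arguments": {
  "rows": [
    [0,0.8,0,0,0,0],
    [0,0,0,0,0,0]
  ]
}}

```text
clock: 6.97
tool_pos: [0.5363, -0.0165, 0.0065]
orientation: [-180.0, 33.0, -92.4]
force: [-0.4, -2.5, 0.3]
opening: 0.0879
```

>>> {"name": "servo_tool", "arguments": {
  "rows": [
    [0,0.7,0,0,0,0],
    [0,0,0,0,0,0]
  ]
}}

```text
clock: 7.13
tool_pos: [0.5364, -0.0159, 0.0066]
orientation: [-180.0, 33.0, -92.4]
force: [-0.7, -1.1, 0.2]
opening: 0.0876
```

```bash
python3 m.py top7.png | grep -v -e tin -e tape -e stap; python3 -c "
import cv2
a=cv2.imread('pics/top7.png')[215:330,290:410]
cv2.imwrite('pics/crop2.png',cv2.resize(a,None,fx=5,fy=5,interpolation=2))"
```

```text
desk z 0.094791339579267
box [ 313  225   52   88 4101] c 538 31 L 137 T 76 yaw -2.4 z [0.173 0.178 0.184]
box [ 238  226   32   87 1440] c 535 167 L 136 T 26 yaw -10.2 z [0.184 0.186 0.189]
box [ 398  240   41   63 1404] c 537 -94 L 96 T 53 yaw -1.0 z [0.158 0.176 0.207]
[ 0.5363 -0.0159  0.0066] [-0.4 -1.7 -1.1]
475 [(14, 92)]
520 [(-60, -45), (15, 92)]
570 [(-60, -45), (15, 92)]
```

View pics/crop2.png

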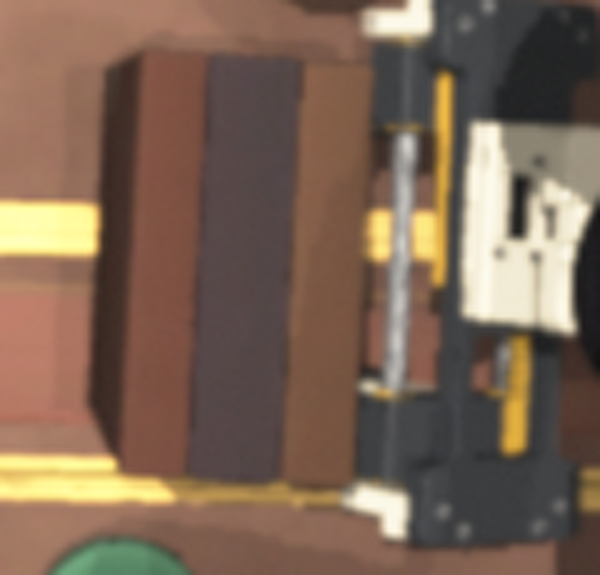

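The top crop shows the three tops touching, with boundaries at columns about 205 and 295 and ends level. Total thickness is 76 mm, as expected, and the pair hasn't moved. Next I retreat and go over to the left side with the tilt reversed.

>>> {"name": "servo_tool", "arguments": {
  "rows": [
    [0,-4,0,0,0,0],
    [0,-8,0,0,0,0],
    [0,-12,2,0,0,0],
    [0,-16,10,0,0,0],
    [0,-10,25,0,0,0]
  ]
}}

```text
clock: 7.6
tool_pos: [0.5344, -0.0674, 0.0412]
orientation: [179.6, 33.1, -92.6]
force: [0.6, 0.1, -0.1]
opening: 0.0877
```

>>> {"name": "servo_tool", "arguments": {
  "rows": [
    [0,0,40,0,0,0],
    [0,0,40,0,0,0],
    [0,0,40,0,0,0],
    [0,0,40,0,0,0],
    [0,0,33,0,0,0]
  ]
}}

```text
clock: 8.02
tool_pos: [0.5363, -0.0674, 0.24]
orientation: [-179.8, 32.9, -92.3]
force: [1.2, -0.0, -0.8]
opening: 0.0876
```

>>> {"name": "servo_tool", "arguments": {
  "rows": [
    [0,30,0,-6.6,0.28,0],
    [0,30,0,-6.6,0.28,0],
    [0,30,0,-6.6,0.28,0],
    [0,30,0,-6.6,0.28,0],
    [0,30,0,-6.6,0.28,0]
  ]
}}

```text
clock: 8.43
tool_pos: [0.5369, 0.0777, 0.2385]
orientation: [-179.8, 1.1, -92.6]
force: [1.3, -1.7, -0.6]
opening: 0.0877
```

>>> {"name": "servo_tool", "arguments": {
  "rows": [
    [0,30,0,-6.6,0.28,0],
    [0,30,0,-6.6,0.28,0],
    [0,30,0,-6.6,0.28,0],
    [0,30,0,-6.6,0.28,0],
    [0,30,0,-6.6,0.28,0]
  ]
}}

```text
clock: 8.85
tool_pos: [0.5364, 0.2291, 0.2379]
orientation: [-179.9, -32.0, -92.6]
force: [1.8, -0.4, 0.5]
opening: 0.0873
```

>>> {"name": "servo_tool", "arguments": {
  "rows": [
    [0,0,0,0,0,0],
    [0,0,0,0,0,0],
    [0,0,0,0,0,0]
  ]
}}

```text
clock: 9.1
tool_pos: [0.5362, 0.2277, 0.2351]
orientation: [179.7, -31.9, -92.4]
force: [0.8, -0.6, 1.4]
opening: 0.0877
```

```bash
python3 m.py top8.png
```

```text
desk z -0.0011407063065000944
box [ 313  225   52   88 4113] c 538 30 L 137 T 77 yaw -2.4 z [0.173 0.178 0.184]
box [ 238  226   32   87 1440] c 535 167 L 136 T 26 yaw -10.2 z [0.184 0.186 0.189]
tin [0.358 0.023 0.019] [0.426 0.09  0.03 ]
tape [ 0.638 -0.062  0.018] [0.8   0.029 0.069]
stap [0.676 0.128 0.019] [0.728 0.275 0.05 ]
[0.5363 0.227  0.2364] [-0.1 -1.7  0.7]
475 [(14, 92)]
520 [(15, 92)]
570 [(14, 92)]
```

>>> {"name": "servo_tool", "arguments": {
  "rows": [
    [0,1,-40,-1,0,0],
    [0,1,-40,0,0,0],
    [0,1,-40,0,0,0],
    [0,0,-40,0,0,0],
    [0,0,-40,0,0,0]
  ]
}}

```text
clock: 9.57
tool_pos: [0.5371, 0.2296, 0.0372]
orientation: [-179.9, -32.5, -92.7]
force: [0.6, 0.2, 0.1]
opening: 0.0874
```

>>> {"name": "servo_tool", "arguments": {
  "rows": [
    [0,0,-12,0,0,0],
    [0,0,-3,0,0,0],
    [0,0,0,0,0,0],
    [0,0,0,0,0,0],
    [0,0,0,0,0,0]
  ]
}}

```text
clock: 9.98
tool_pos: [0.5372, 0.2319, 0.0237]
orientation: [-179.9, -32.6, -92.6]
force: [-0.1, 0.1, -0.1]
opening: 0.0877
```

>>> {"name": "servo_tool", "arguments": {
  "rows": [
    [0,0,0,0,0,0]
  ]
}}

```text
clock: 10.07
tool_pos: [0.5368, 0.2318, 0.0231]
orientation: [-180.0, -32.6, -92.6]
force: [-0.1, -0.2, -0.4]
opening: 0.0875
```

>>> {"name": "servo_tool", "arguments": {
  "rows": [
    [0,-4,-8,0,0,0],
    [0,-4,-5,0,0,0],
    [0,-4,-2,0,0,0],
    [0,-4,-1,0,0,0],
    [0,-4,0,0,0,0]
  ]
}}

```text
clock: 10.48
tool_pos: [0.5363, 0.211, 0.0051]
orientation: [179.9, -32.8, -92.4]
force: [-0.3, 2.2, 2.7]
opening: 0.0873
```

>>> {"name": "servo_tool", "arguments": {
  "rows": [
    [0,-4,0,0,0,0],
    [0,-4,0,0,0,0],
    [0,-3,0,0,0,0],
    [0,-3,0,0,0,0],
    [0,-3,0,0,0,0]
  ]
}}

```text
clock: 10.9
tool_pos: [0.536, 0.1935, 0.0051]
orientation: [179.9, -32.8, -92.5]
force: [-0.5, 2.0, 2.2]
opening: 0.0877
```

>>> {"name": "servo_tool", "arguments": {
  "rows": [
    [0,-3,0,0,0,0],
    [0,-3,0,0,0,0],
    [0,-3,0,0,0,0],
    [0,-3,0,0,0,0],
    [0,-3,0,0,0,0]
  ]
}}

```text
clock: 11.32
tool_pos: [0.536, 0.1787, 0.005]
orientation: [179.9, -32.8, -92.5]
force: [-0.3, 3.7, 2.7]
opening: 0.0877
```

>>> {"name": "servo_tool", "arguments": {
  "rows": [
    [0,-3,0,0,0,0],
    [0,-3,0,0,0,0],
    [0,-3,0,0,0,0],
    [0,-3,0,0,0,0],
    [0,0,0,0,0,0]
  ]
}}

```text
clock: 11.73
tool_pos: [0.5359, 0.1662, 0.0051]
orientation: [179.9, -32.8, -92.5]
force: [0.6, 0.9, 1.4]
opening: 0.0877
```

```bash
python3 m.py top9.png
```

```text
desk z -0.0010447641560497045
box [ 256  225   22   87 1423] c 537 146 L 136 T 26 yaw -2.6 z [0.184 0.186 0.189]
box [ 313  225   52   88 4107] c 538 31 L 137 T 77 yaw -2.2 z [0.173 0.178 0.184]
box [ 175  233   51   59 1240] c 543 252 L 92 T 72 yaw 0.2 z [0.158 0.186 0.208]
tin [0.357 0.023 0.018] [0.426 0.09  0.03 ]
tape [ 0.637 -0.062  0.018] [0.8  0.03 0.07]
stap [0.6   0.128 0.018] [0.728 0.275 0.06 ]
[0.5358 0.1662 0.0051] [1.1 0.5 1.7]
475 [(14, 92)]
520 [(15, 92)]
570 [(15, 92)]
```

>>> {"name": "servo_tool", "arguments": {
  "rows": [
    [0.2,-3,1,0,0,0],
    [0.2,-4,0.7,0,0,0],
    [0.3,-4,0,0,0,0],
    [0.3,-4,0,0,0,0],
    [0.3,-4,0,0,0,0]
  ]
}}

```text
clock: 12.2
tool_pos: [0.537, 0.1471, 0.0066]
orientation: [179.8, -32.8, -92.5]
force: [-0.2, 0.7, -0.6]
opening: 0.0878
```

>>> {"name": "servo_tool", "arguments": {
  "rows": [
    [0.3,-4,0,0,0,0],
    [0.3,-4,0,0,0,0],
    [0.3,-4,0,0,0,0],
    [0.3,-4,0,0,0,0],
    [0.3,-4,0,0,0,0]
  ]
}}

```text
clock: 12.62
tool_pos: [0.5387, 0.1274, 0.0067]
orientation: [179.9, -32.8, -92.5]
force: [-1.6, 0.8, 0.2]
opening: 0.0877
```

>>> {"name": "servo_tool", "arguments": {
  "rows": [
    [0.3,-4,0,0,0,0],
    [0.3,-4,0,0,0,0],
    [0.3,-4,0,0,0,0],
    [0.3,-4,0,0,0,0],
    [0,0,0,0,0,0]
  ]
}}

```text
clock: 13.03
tool_pos: [0.5397, 0.1109, 0.0068]
orientation: [179.8, -32.8, -92.5]
force: [0.2, 0.1, -0.4]
opening: 0.0879
```

```bash
python3 m.py top10.png
```

```text
desk z -0.000997911687883768
box [ 295  224   70   89 5596] c 539 45 L 137 T 105 yaw -2.5 z [0.173 0.18  0.188]
box [ 215  232   44   58 1090] c 548 192 L 91 T 64 yaw 2.3 z [0.159 0.182 0.208]
tin [0.358 0.023 0.018] [0.426 0.09  0.03 ]
tape [ 0.637 -0.062  0.018] [0.799 0.03  0.069]
stap [0.601 0.098 0.02 ] [0.728 0.275 0.06 ]
[0.5398 0.1112 0.0068] [ 1.2 -0.1  0.1]
475 [(14, 120)]
520 [(15, 120)]
570 [(15, 120)]
```

```bash
python3 -c "
from h import *
p,d,W,c=snap('scene','scene3.png')
a=cv2.imread('pics/scene3.png')[90:250,150:370];b=cv2.imread('pics/top10.png')[215:330,230:380]
cv2.imwrite('pics/cmb2.png',np.hstack([cv2.resize(a,(390,380),interpolation=2),cv2.resize(b,(400,380),interpolation=2)]))"
```

```text
(no output)
```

View pics/cmb2.png

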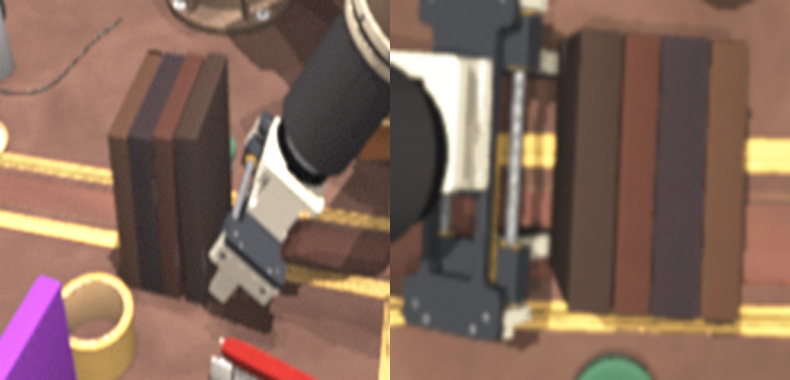

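The pictures show the left case leaning slightly against the pair: its top touches at about (195,70) while its foot is still a few mm off at about (187,292). That fits the fingertip offset, which puts the foot about 9 mm out. I'll push the foot in slowly so it stands up flush.

>>> {"name": "servo_tool", "arguments": {
  "rows": [
    [0,-1,-1,0,0,0],
    [0,-1,0,0,0,0],
    [0,-1,0,0,0,0],
    [0,-1,0,0,0,0],
    [0,0,0,0,0,0]
  ]
}}

```text
clock: 13.55
tool_pos: [0.5398, 0.1077, 0.0056]
orientation: [179.9, -32.8, -92.5]
force: [0.1, 0.2, 0.1]
opening: 0.0878
```

```bash
python3 m.py top11.png | grep -v -e tin -e tape -e stap
```

```text
desk z -0.0010205232646879892
box [ 294  224   22   86 1480] c 541 86 L 135 T 26 yaw -2.5 z [0.183 0.186 0.189]
box [ 313  225   52   88 4112] c 538 31 L 137 T 77 yaw -2.4 z [0.173 0.178 0.184]
box [ 216  232   45   58 1104] c 548 190 L 92 T 66 yaw 2.6 z [0.158 0.184 0.208]
[0.5399 0.1077 0.0056] [ 0.2  1.1 -1.2]
475 [(15, 92), (95, 123)]
520 [(14, 92), (95, 122)]
570 [(14, 92), (95, 122)]
```

It has righted itself: the top gap is now about 3–4 mm. I'll keep going gently.

>>> {"name": "servo_tool", "arguments": {
  "rows": [
    [0,-0.7,0,0,0,0],
    [0,-0.7,0,0,0,0],
    [0,-0.7,0,0,0,0],
    [0,-0.4,0,0,0,0],
    [0,0,0,0,0,0]
  ]
}}

```text
clock: 14.02
tool_pos: [0.5398, 0.1052, 0.0057]
orientation: [179.9, -32.8, -92.5]
force: [0.3, 0.0, -0.4]
opening: 0.0878
```

```bash
python3 m.py top12.png | grep -v -e tin -e tape -e stap
```

```text
desk z -0.0011178326703624175
box [ 295  224   70   89 5570] c 539 45 L 137 T 106 yaw -2.5 z [0.173 0.18  0.188]
box [ 218  232   45   58 1095] c 549 186 L 91 T 66 yaw 3.2 z [0.158 0.185 0.208]
[0.5399 0.1052 0.0057] [-1.  -0.2 -0.7]
475 [(15, 92), (94, 121)]
520 [(15, 92), (94, 121)]
570 [(15, 92), (94, 121)]
```

>>> {"name": "servo_tool", "arguments": {
  "rows": [
    [0,-0.5,0,0,0,0],
    [0,-0.5,0,0,0,0],
    [0,-0.5,0,0,0,0],
    [0,0,0,0,0,0],
    [0,0,0,0,0,0]
  ]
}}

```text
clock: 14.48
tool_pos: [0.5399, 0.1038, 0.0057]
orientation: [179.9, -32.8, -92.5]
force: [-0.3, 0.8, -0.1]
opening: 0.088
```

```bash
python3 m.py top13.png | grep -v -e tin -e tape -e stap
```

```text
desk z -0.0010046897202450333
box [ 296  224   69   89 5561] c 539 44 L 137 T 104 yaw -2.6 z [0.173 0.18  0.188]
box [ 218  232   46   58 1094] c 549 185 L 91 T 67 yaw 3.4 z [0.158 0.185 0.208]
[0.5399 0.1038 0.0057] [ 0.   0.4 -1.4]
475 [(14, 92), (93, 120)]
520 [(15, 92), (93, 120)]
570 [(15, 119)]
```

>>> {"name": "servo_tool", "arguments": {
  "rows": [
    [0,-0.5,0,0,0,0],
    [0,-0.5,0,0,0,0],
    [0,0,0,0,0,0],
    [0,0,0,0,0,0]
  ]
}}

```text
clock: 14.87
tool_pos: [0.5399, 0.1028, 0.0057]
orientation: [179.9, -32.8, -92.5]
force: [0.6, 1.3, -0.3]
opening: 0.0879
```

```bash
python3 m.py top14.png | grep -v -e tin -e tape -e stap;python3 -c "
from h import *
p,d,W,c=snap('scene','scene4.png')
a=cv2.imread('pics/scene4.png')[100:230,190:290];b=cv2.imread('pics/top14.png')[215:330,280:380]
cv2.imwrite('pics/cmb3.png',np.hstack([cv2.resize(a,(440,570),interpolation=2),cv2.resize(b,(360,570),interpolation=2)]))"
```

```text
desk z -0.0010390429447121319
box [ 296  224   69   89 5511] c 539 44 L 137 T 103 yaw -2.5 z [0.173 0.18  0.188]
box [ 219  232   45   58 1093] c 549 185 L 91 T 66 yaw 3.3 z [0.157 0.184 0.208]
[0.5399 0.1028 0.0057] [ 0.2  1.2 -1. ]
475 [(14, 119)]
520 [(15, 119)]
570 [(14, 119)]
```

View pics/cmb3.png

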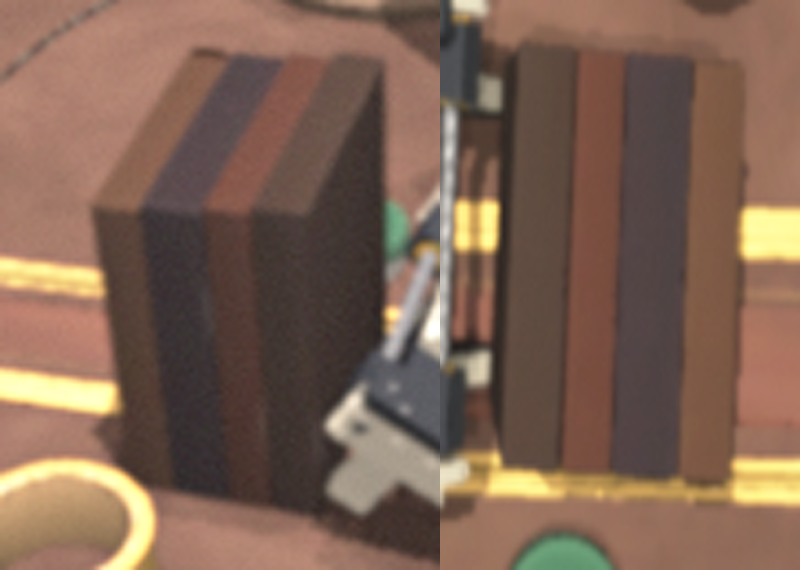

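The row looks closed and upright in both views, with ends level to a couple of mm and total thickness 103 mm against 102 nominal. One last 0.6 mm press, then I retreat.

>>> {"name": "servo_tool", "arguments": {
  "rows": [
    [0,-0.3,0,0,0,0],
    [0,-0.3,0,0,0,0],
    [0,0,0,0,0,0],
    [0,0,0,0,0,0]
  ]
}}

```text
clock: 15.3
tool_pos: [0.5399, 0.1022, 0.0057]
orientation: [179.9, -32.8, -92.5]
force: [0.7, 1.8, -0.9]
opening: 0.0875
```

>>> {"name": "servo_tool", "arguments": {
  "rows": [
    [0,2,0,0,0,0],
    [0,5,0,0,0,0],
    [0,10,2,0,0,0],
    [0,20,8,0,0,0],
    [0,25,20,0,0,0]
  ]
}}

```text
clock: 15.72
tool_pos: [0.5383, 0.1633, 0.0345]
orientation: [179.6, -33.0, -92.4]
force: [0.8, 0.2, -0.5]
opening: 0.0879
```

>>> {"name": "servo_tool", "arguments": {
  "rows": [
    [0,20,35,0,0,0],
    [0,10,40,0,0,0],
    [0,0,40,0,0,0],
    [0,0,40,0,0,0],
    [0,0,40,0,0,0]
  ]
}}

```text
clock: 16.13
tool_pos: [0.5393, 0.1953, 0.2329]
orientation: [179.8, -32.8, -92.4]
force: [0.0, 0.9, -0.6]
opening: 0.0875
```

>>> {"name": "servo_tool", "arguments": {
  "rows": [
    [0,0,0,0,0,0],
    [0,0,0,0,0,0],
    [0,0,0,0,0,0]
  ]
}}

```text
clock: 16.38
tool_pos: [0.5395, 0.1948, 0.2307]
orientation: [179.9, -32.7, -92.4]
force: [0.4, -1.2, -0.9]
opening: 0.0874
```

```bash
cat >> m.py <<'E'
# individual end levels of each top, along u
for nm,lo,hi in(('R',17,36),('MR',42,66),('ML',72,89),('L',95,116)):
    q=(s>lo)&(s<hi); tt=t[q]; print(nm,'ends',np.percentile(tt,[.5,99.5]).round(1),'z',np.median(zz[q]).round(3), 'z trend across',np.polyfit(s[q],zz[q]*1000,1)[0].round(3))
E
python3 m.py top15.png;python3 -c "
from h import *
p,d,W,c=snap('scene','scene5.png')
a=cv2.imread('pics/scene5.png')[100:230,190:290];b=cv2.imread('pics/top15.png')[160:370,180:400]
cv2.imwrite('pics/cmb4.png',np.hstack([cv2.resize(a,(330,480),interpolation=2),cv2.resize(b,(470,480),interpolation=2)]))"
```

```text
desk z -0.001180548529828851
box [ 297  224   68   89 5486] c 539 44 L 137 T 103 yaw -2.5 z [0.173 0.18  0.188]
tin [0.358 0.023 0.018] [0.426 0.09  0.03 ]
tape [ 0.638 -0.062  0.018] [0.799 0.029 0.07 ]
stap [0.601 0.091 0.018] [0.728 0.275 0.062]
[0.5393 0.1944 0.23  ] [ 0.2 -0.9  0.3]
475 [(14, 118)]
520 [(14, 118)]
570 [(15, 118)]
R ends [468.1 603.8] z 0.175 z trend across -0.005
MR ends [468.5 603.9] z 0.179 z trend across 0.006
ML ends [469.  603.7] z 0.183 z trend across -0.012
L ends [469.7 603.8] z 0.187 z trend across -0.001
```

View pics/cmb4.png

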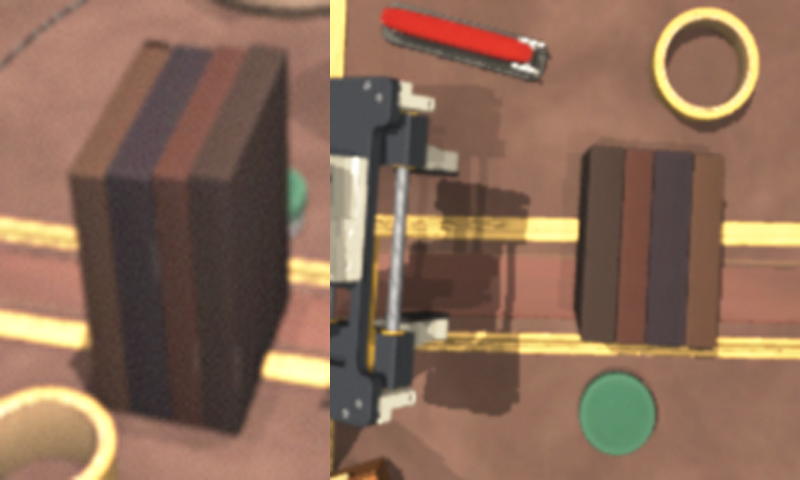

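The final view shows one closed, upright row with its ends level within 2 mm. The bystanders are where they were and the gripper is clear, so I'm handing in.

```bash
python3 -c "
from plant import ctrl
print(ctrl.close_job())"
```

```text
the job is handed in; nothing more can be done
None
```

I slid both outer cases against the pair with tilted open fingertips kept low on their bodies, the right one first, and handed the job in at about 16.5 s.

**Last checks**
- **Row:** all four cases stand upright in one closed row. It measured 103 mm thick against 102 nominal, and the camera reads about 1 mm over.
- **Ends:** they are level within about 2 mm.
- **Pair:** its place did not change by more than about 1 mm.
- **Bystanders:** the tin and tape measured where they began. The stapler's last depth reading included the gripper, but it looked unmoved in the picture. The purple case was not approached.
- **Robot:** the gripper finished high and clear to the left, with no contact force.

**What went less smoothly**
- On the way in, the left case's top briefly leaned on the pair; slower, lower pushing at its foot stood it flush again.
- Early in the left push the fingertips brushed the desk with about 3 N, so I raised them slightly.
- Any remaining gap between cases is under the camera's roughly 1 mm resolution.

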